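Tip the empty spools from the hinged tray into the flap bin

TASK

Clear the empty thread spools off the yellow tray: push the round grey bin up against the acrylic stand, centred under the tray's open edge, and open its blue flap wide (pressing down the black pad tilts it up). Then tip the hinged tray up, using its handle, so that all four spools slide out over the open edge into the bin, without the gripper touching the spools; lower the tray gently back to level (do not let it drop), and close the flap, leaving the bin upright where it is and the other things on the desk alone.

Things in the scene. Friction and masses are not known exactly. Their poses are not given: they have to be found in the camera images.
- stand: Fixed clear acrylic stand, 120 mm wide (local x), carrying the yellow tray. Origin on the desk, straight below the middle of the tray's open edge. The tray pours towards the stand's local -y; the tray lies on the local +y side. Its front panel, the face that the bin is pushed against, is the plane local y = +20 mm, 6 to 118 mm high; so the bin is home, touching the panel and centred, when its origin is at local x = 0, y = -70 mm.
- tray (a joint): Yellow tray 84 mm wide (x), 132 mm long (y), lips 24 mm high on three sides, 220 g, hinged to the stand along its open edge (axis parallel to the stand's x, 130 mm above the desk, through the stand's origin in plan). Value 0 = level, grows as the handle end swings up; stop at 1.25 rad. Hardly any friction: it falls back when let go. The spools leave between about 0.6 and 1.15 rad.
- tray_handle (a point): Middle of the tray's handle: a dark round bar 10 mm thick and 72 mm long, parallel to the stand's x, on two 10 mm posts at its ends (62 mm free between them). In level position it lies 127 mm behind (local +y) and 75 mm above the hinge line, 205 mm above the desk; it can be straddled or pinched by the fingers from above and led around the hinge.
- tray_lip (a point): Middle of the tray's open edge, on the hinge line, at floor level of the tray, 130 mm above the desk.
- bin: Loose round grey bin, 180 mm diameter, 100 mm high, about 0.7 kg, wall 4 mm; round mouth of 140 mm diameter in its top, closed by the blue flap. Origin at the centre of its underside, z up. The flap's pivot line is parallel to the bin's x at local y = -30 mm, z = 98 mm; the front of the flap is at local +y (roughly towards the stand), the pressing pad at local -y.
- flap (a joint): Blue round flap, 134 mm diameter, 4 mm thick, centred on the bin's axis when closed. At the start closed or a little ajar (up to 0.25). 0 = closed and level with the top (upper face 100 mm above the desk), 1.1 rad = stop, wide open with the front edge up. Stiff hinge (0.05 N m): it stays where it is left. Opens by pressing the pad down, closes by pressing the raised front part down.
- flap_pad (a point): Black ribbed pad, 50 x 22 mm, on the flap's short rear part, its centre 22 mm behind the pivot; the flap reaches 37 mm behind the pivot and 97 mm in front. The point is on the upper face.
- spool0_mid (a point): Middle of the red empty thread spool, 24 mm diameter, 30 mm high, 12 g, standing loose in the tray at the start.
- spool1_mid (a point): Middle of the green empty thread spool, 24 mm diameter, 30 mm high, 12 g, standing loose in the tray at the start.
- spool2_mid (a point): Middle of the white empty thread spool, 24 mm diameter, 30 mm high, 12 g, standing loose in the tray at the start.
- spool3_mid (a point): Middle of the orange empty thread spool, 24 mm diameter, 30 mm high, 12 g, standing loose in the tray at the start.
- mug: Steel mug with a hinged lid, 76 mm diameter, 104 mm high, on a wooden coaster; bystander. Origin under its centre.
- stapler: Blue stapler, 45 x 140 mm, about 60 mm high; bystander. Origin under its centre.
- tape: Yellow tape-measure case, 62 x 34 x 60 mm; bystander. Origin under its centre.
- spray: Green bottle, 70 mm diameter, 170 mm high; bystander. Origin under its centre.
- jar: Glass jar with red lid, 64 mm diameter, 70 mm high; bystander. Origin under its centre.

How it is judged:
By the outcome, as a careful person would: the job done as asked, in the order asked, and still so for the second after the job is handed in, with the robot touching nothing.
It also fails if it takes over 72 s, if anything falls off the work surface, if the arm or the gripper's body presses on something with over 40 N, if the wrist force passes 120 N, or if a joint passes its speed limit or range.

ROBOT

A 6-joint arm with a two-finger parallel gripper is mounted at the origin on the work surface. World frame = base frame: x ahead of the robot, y to its left, z up, the work surface at z = 0. Lengths are in mm, angles in degrees, forces in N, time in s.
With the tool pointing down it reaches from about 350 to 850 mm from the base axis. Payload 8.1 kg.
Tool frame: the origin (TCP) lies where the fingers leave the gripper's body, on its centre line; the fingertips stand 73 mm ahead of it and the grasp point (between the pads) lies 54 mm ahead of it; z points along the fingers, y is the line along which they close (so a half turn about z gives the same grasp; the last joint's range is limited). The gripper opens to 85 mm and grips with 20 to 120 N. Pads are 22 mm wide; open, the fingers measure 114 mm over their backs; the gripper's body (76 mm by 85 mm) begins 54 mm behind the grasp point. The pads swing forward as they close: fully open they stand 13 mm farther back than shut.
Start: joints at [68.56, 7.471, 85.268, -0, 87.261, -4.893], TCP at [170.86, 575.163, 303.892] pointing down, gripper open.
Joint ranges: [-169.43, 169.43], [-51.17, 129.36], [1.28, 143.12], [-76.62, 256.62], [0, 156.53], [-152.29, 152.29]. Speed limits (degrees/s): [136.94, 136.94, 159.86, 180, 180, 180].

INTERFACE

Orientations are given as [roll, pitch, yaw] about the fixed x, y, z axes, in that order (R = Rz(yaw) Ry(pitch) Rx(roll)).
In Python, from bench import sense, optics, r gives the robot as it stands.
- The arm moves only by the tool servo_tool, never from a script. Its argument "plan" is a list that holds one entry, the list of rows, each a list of 5 numbers: the shift along the world's x, y, z in m, then the turn about the world's z in degrees, then the finger opening in m, from 0 to 0.0854. A call has 1 to 10 rows; each row shifts and turns the commanded pose from where the row before left it; what a row does not reach is not made up. A row lasts 1/10 s, in which the tool goes at most 50 mm and 8.59 degrees, less where a joint would pass 70% of its speed; a pose out of reach is approached as far as the arm can. A call is refused whole if a number of a shift passes 0.05 or a number of a turn 8.59, either way. A call with a gripper value outside its range is refused whole. The fingers move at their own pace and stop on an object; "force" is the grip in N (left out, the last holds). Time passes only in rows, so rows that do not move let the fingers close. It gives the time, the measured TCP pose, the force, the opening and the grip force at its end, in the units of the state.
- sense(): the state, without advancing time (a new reading comes with each control period).
- optics.snapshot(name): name is "scene" or "top" or "wrist"; returns a dict with "frame" (480x640x3 uint8, blue, green, red), "fx", "fy", "cx", "cy" (pixels), "cam_to_world" (4x4, takes a point from camera to world coordinates). Camera axes: x right, y down, z forward; pixel columns grow to the right and rows downward; lengths in mm; the calibration is good to about 2 mm. A picture is of the moment at which its call begins. There is no depth.
- r.hand_in(): hands the job in; it is judged then, once.
The state is a dict: "time": time; "joint_pos": joint angles; "qd": joint speeds; "joint_efforts": joint torques, N m; "tool_pos": TCP position; "tcp_rot": TCP orientation; "ft_force": force on the tool from outside, world axes, zero at the start; "wrist_torque": the same for the moment, N m; "finger_gap": finger opening in mm; "grip_force": force on a finger pad.
Only numpy, scipy, OpenCV 4.12 (cv2) and the standard library are available. Lean on these libraries where they do the work, as an engineer would, in place of code of your own. Each camera call takes 0.05 s, during which the arm holds its last target. There are 200 camera calls.

## Working session

There is one attempt and no reset: what is moved stays moved. The work goes in short steps, Python scripts to look and compute and a tool call to move; the robot and the scene stay as the last step left them, time stands still between calls to the robot, and variables do not carry over. Pictures are saved under pics/ and viewed, at most 10 in all, crops included, and the job is handed in when it is done.

Besides the shell and the picture viewer there is one more tool, called after ">>>" in YAML: its name, and indented under it one key for each argument. servo_tool: Moves the arm, as the interface text tells. Its arguments: {"type":"object","properties":{"plan":{"type":"array"},"force":{"type":"number"}},"required":["plan"]}

```bash
ls; mkdir -p pics; cat > h.py <<'E'
import numpy as np, cv2
from bench import sense, optics, r
def snap(n,f=None):
    s=optics.snapshot(n)
    if f: cv2.imwrite('pics/'+f,s['frame'])
    return s
def ray(s,u,v,z):
    T=np.array(s['cam_to_world']);d=T[:3,:3]@np.array([(u-s['cx'])/s['fx'],(v-s['cy'])/s['fy'],1]);o=T[:3,3]
    return o+d*(z-o[2])/d[2]
def proj(s,p):
    T=np.linalg.inv(np.array(s['cam_to_world']));q=T[:3,:3]@np.array(p)+T[:3,3]
    return np.array([s['fx']*q[0]/q[2]+s['cx'],s['fy']*q[1]/q[2]+s['cy']])
E
python3 - <<'E'
from h import *
print(sense())
for n in('scene','top'):
    s=snap(n,n+'0.png');np.save(n+'.npy',s,allow_pickle=True);print(s['fx'],s['cx'],s['cy'],np.round(s['cam_to_world'],3))
E
```

```text
pics
{'time': 0.0, 'joint_pos': array([ 6.85592768e+01,  7.51701283e+00,  8.53315724e+01,  3.11611882e-03,
        8.72613167e+01, -4.89222692e+00]), 'qd': array([-0.11949675, -0.08486009,  0.12047377,  0.01706931,  0.0624657 ,
        0.00776967]), 'joint_efforts': array([-7.91029288e-04, -5.69428396e+01, -5.00537074e+01, -3.43138145e-04,
        1.56842871e-02,  1.86290271e-05]), 'tool_pos': array([170.69391113, 574.7606795 , 302.80247019]), 'tcp_rot': array([-1.79890764e+02, -1.24735584e-02,  1.63451340e+02]), 'ft_force': array([ 0.62197088, -1.29746251, -0.27167231]), 'wrist_torque': array([-0.02525651,  0.01384999,  0.02584768]), 'grip_force': 0.0, 'finger_gap': 85.66091789142888}
570.7867661153658 320.01318166308283 230.91454590245795 [[-4.170000e-01  7.230000e-01 -5.500000e-01  1.326801e+03]
 [ 9.090000e-01  3.300000e-01 -2.550000e-01  3.459210e+02]
 [-3.000000e-03 -6.060000e-01 -7.950000e-01  1.229181e+03]
 [ 0.000000e+00  0.000000e+00  0.000000e+00  1.000000e+00]]
618.4999927200773 313.9678066222322 240.64369832227945 [[-1.900000e-02 -9.930000e-01  1.130000e-01  4.214610e+02]
 [-1.000000e+00  2.000000e-02  1.000000e-02  2.412000e+00]
 [-1.300000e-02 -1.130000e-01 -9.940000e-01  1.579008e+03]
 [ 0.000000e+00  0.000000e+00  0.000000e+00  1.000000e+00]]
```

View pics/top0.png

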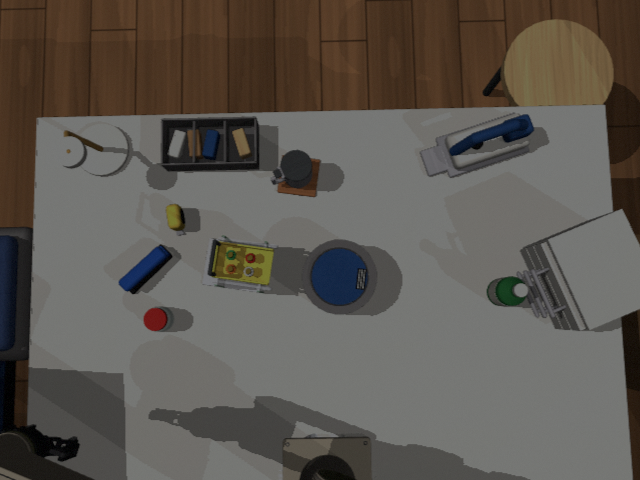

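View pics/scene0.png

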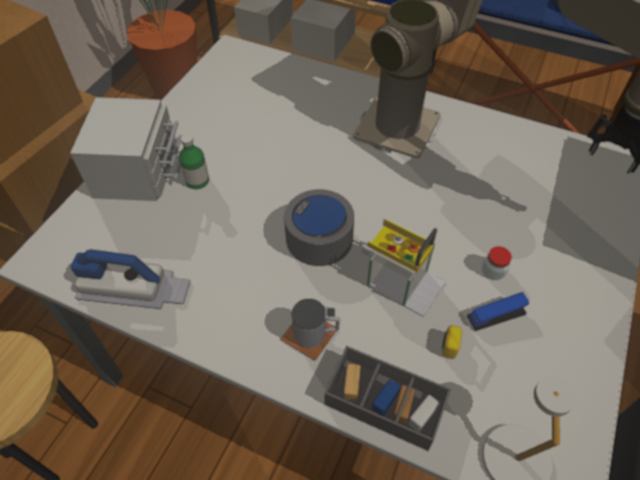

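The top view shows the tray at (240,263) with its handle on the left, the open edge on the right near (272,267), and the bin at (340,277) with its pad at (361,279). I'll zoom in to measure.

```bash
python3 - <<'E'
import cv2
a=cv2.imread('pics/top0.png')[225:325,195:385]
cv2.imwrite('pics/crop1.png',cv2.convertScaleAbs(cv2.resize(a,None,fx=4.2,fy=4.2,interpolation=cv2.INTER_CUBIC),alpha=1.5))
E
```

```text
(no output)
```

View pics/crop1.png

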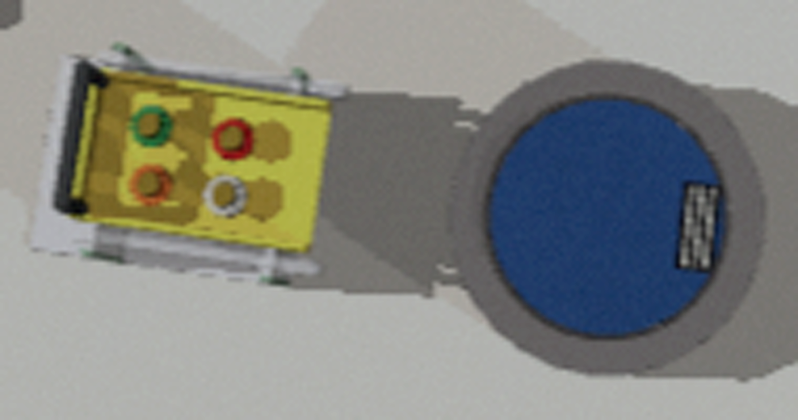

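Crop (4.2x): the open edge runs (332,97)–(308,249), the handle (92,72)–(67,207), the flap centre is (608,217) and the pad (698,226).

```bash
python3 - <<'E'
from h import *
s=np.load('top.npy',allow_pickle=True).item()
f=lambda u,v,z: ray(s,195+(u+.5)/4.2-.5,225+(v+.5)/4.2-.5,z)
for n,u,v,z in [('e1',332,97,142),('e2',308,249,142),('em',320,173,130),('h1',92,72,207),('h2',67,207,207),('hm',80,139,207),('bin',608,217,100),('top',608,98,100),('bot',608,338,100),('l',488,217,100),('r',728,217,100),('pad',698,226,100),('blob',606,218,100),('rimL',447,217,100),('rimR',766,217,100),('rimT',606,60,100),('rimB',606,377,100)]: print(n,np.round(f(u,v,z),1))
e=f(320,173,130);h=f(80,139,207);d=(h-e)[:2];print(np.linalg.norm(d),np.degrees(np.arctan2(d[1],d[0])))
d=(f(92,72,207)-f(67,207,207))[:2];print('hbar',np.linalg.norm(d),np.degrees(np.arctan2(d[1],d[0])))
d=(f(332,97,142)-f(308,249,142))[:2];print('edge',np.linalg.norm(d),np.degrees(np.arctan2(d[1],d[0])))
E
```

```text
e1 [570.3 112.  142. ]
e2 [486.1 126.2 142. ]
em [528.9 120.1 130. ]
h1 [579.5 234.8 207. ]
h2 [507.9 248.1 207. ]
hm [543.9 241.2 207. ]
bin [502.8 -41.2 100. ]
top [570.9 -42.8 100. ]
bot [434.3 -39.6 100. ]
l [504.2  27.1 100. ]
r [ 501.5 -109.4  100. ]
pad [496.7 -92.2 100. ]
blob [502.3 -40.  100. ]
rimL [504.6  50.4 100. ]
rimR [ 501. -131.  100.]
rimT [592.8 -42.2 100. ]
rimB [412.4 -37.9 100. ]
122.0051154068865 82.97749606631749
hbar 72.90097488367479 -10.549737162085133
edge 85.40118172055817 -9.613720555665468
```

>>> servo_tool:
  plan:
    - [[0.028,-0.035,0.008,-6,0.085],[0.028,-0.035,0.008,-6,0.085],[0.028,-0.035,0.008,-6,0.085],[0.028,-0.035,0.008,-6,0.085],[0.028,-0.035,0.008,-6,0.085],[0.028,-0.035,0.008,-6,0.085],[0.028,-0.035,0.008,-6,0.085],[0.028,-0.035,0.008,-6,0.085],[0.028,-0.035,0.008,-6,0.085],[0.028,-0.035,0.008,-6,0.085]]

```text
time: 1.1
tool_pos: [451.5, 223.5, 383.9]
tcp_rot: [-180.0, -0.0, 103.2]
ft_force: [0.1, 0.2, 0.7]
finger_gap: 85.2
grip_force: 0.0
```

>>> servo_tool:
  plan:
    - [[0.02,-0.03,0.005,-6,0.085],[0.02,-0.03,0.005,-6,0.085],[0.02,-0.03,0.005,-6,0.085],[0.0,-0.02,0.0,-5.4,0.085],[0,0,0,0,0.085],[0,0,0,0,0.085]]

```text
time: 1.7
tool_pos: [510.7, 115.1, 398.4]
tcp_rot: [-179.9, -0.0, 80.1]
ft_force: [0.4, 0.2, -0.3]
finger_gap: 85.2
grip_force: 0.0
```

```bash
python3 - <<'E'
from h import *
x=sense();print(x['time'],x['tool_pos'],x['tcp_rot'],x['joint_pos'])
s=snap('wrist','w0.png');np.save('w0.npy',s,allow_pickle=True);print(s['fx'],np.round(s['cam_to_world'],3))
cv2.imwrite('pics/w0b.png',cv2.convertScaleAbs(s['frame'],alpha=1.5))
E
```

```text
1.7 [510.71546629 115.08276501 398.4351832 ] [-1.79946578e+02 -1.01975573e-02  8.00983365e+01] [ 7.07205007e+00 -5.52702234e+00  8.86454249e+01  2.55355548e-02
  9.69297147e+01  1.69767791e+01]
367.85272823370974 [[ 9.85000e-01 -1.66000e-01 -4.60000e-02  5.21773e+02]
 [-1.72000e-01 -9.52000e-01 -2.55000e-01  1.79894e+02]
 [-2.00000e-03  2.59000e-01 -9.66000e-01  4.67990e+02]
 [ 0.00000e+00  0.00000e+00  0.00000e+00  1.00000e+00]]
```

View pics/w0b.png

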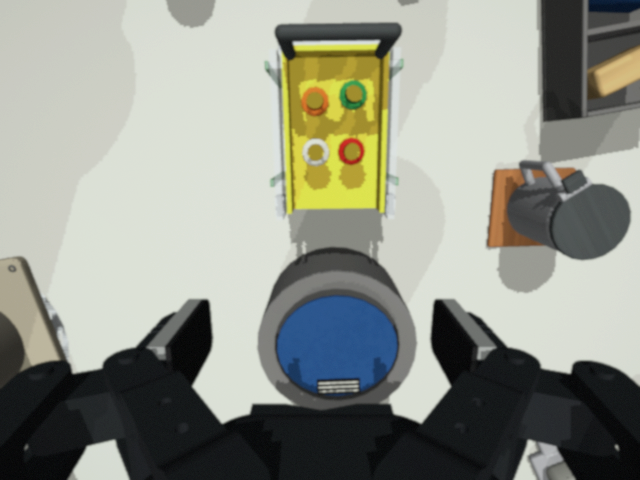

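Wrist view: floor edge corners (294,212) and (379,211), handle bar (277,33)–(401,30), flap about (337,345), pad (338,386).

```bash
python3 - <<'E'
from h import *
s=np.load('w0.npy',allow_pickle=True).item()
f=lambda u,v,z: ray(s,u,v,z)
P={}
for n,u,v,z in [('c1',294,212,130),('c2',379,211,130),('h1',277,33,205),('h2',401,30,205)]: P[n]=f(u,v,z);print(n,np.round(P[n],1))
m=(P['c1']+P['c2'])/2;h=(P['h1']+P['h2'])/2;d=(h-m)[:2]
print(m,h,np.linalg.norm(d),np.degrees(np.arctan2(d[1],d[0])))
for a,b in(('c1','c2'),('h1','h2')):
    d=(P[b]-P[a])[:2];print(np.linalg.norm(d),np.degrees(np.arctan2(d[1],d[0])))
g=s['frame'].astype(int);mk=((g[...,0]>60)&(g[...,0]>g[...,2]*2)).astype('uint8');mk[:,:250]=0;mk[:,430:]=0;mk[:250]=0
c=max(cv2.findContours(mk,0,1)[0],key=cv2.contourArea)
w=np.array([f(*q[0],99)[:2] for q in c],np.float32);print('flap',cv2.minEnclosingCircle(w),f(338,386,100))
t=np.load('top.npy',allow_pickle=True).item()
L=np.array([*m[:2],0]);
for ang in(79.5,80.5):
  y=np.array([np.cos(np.radians(ang)),np.sin(np.radians(ang)),0]);x=np.array([y[1],-y[0],0])
  print(ang,[np.round((proj(t,m+a*x+b*y+[0,0,c])-[195,225]+.5)*4.2-.5) for a,b,c in((42,0,12),(-42,0,12),(36,127,75),(-36,127,75))])
E
```

```text
c1 [486.  125.1 130. ]
c2 [564.  112.5 130. ]
h1 [505.4 253.3 205. ]
h2 [584.  241.3 205. ]
[525.0156025 118.7923537 130.       ] [544.67598988 247.2812302  205.        ] 129.98431526315738 81.30051136325213
78.98995911245208 -9.204609259675879
79.47912594831023 -8.684815249079593
flap ((500.58013916015625, -39.698856353759766), 67.64190673828125) [494.12894376 -88.22630476 100.        ]
79.5 [array([334., 104.]), array([308., 253.]), array([88., 65.]), array([ 64., 198.])]
80.5 [array([332., 104.]), array([309., 253.]), array([86., 69.]), array([ 64., 202.])]
```

>>> servo_tool:
  plan:
    - [[-0.0045,-0.0445,0,0.7,0.085],[-0.0045,-0.0445,0,0,0.085],[-0.0045,-0.0445,0,0,0.085],[-0.0045,-0.045,0,0,0.085],[-0.0045,-0.045,-0.02,0,0.085],[-0.005,-0.045,-0.02,0,0.085],[0,0,-0.049,0,0.085],[0,0,-0.049,0,0.085],[0,0,-0.049,0,0.085],[0,0,-0.04,0,0.085]]

```text
time: 2.75
tool_pos: [482.6, -151.7, 168.9]
tcp_rot: [-179.9, -0.0, 80.9]
ft_force: [1.1, -0.5, -0.2]
finger_gap: 84.9
grip_force: 0.0
```

>>> servo_tool:
  plan:
    - [[0,0,-0.03,0,0.085],[0,0,-0.03,0,0.085],[0,0,0,0,0.085],[0,0,0,0,0.085]]

```text
time: 3.15
tool_pos: [483.3, -152.3, 112.0]
tcp_rot: [-179.9, -0.0, 80.9]
ft_force: [0.8, 0.2, 0.7]
finger_gap: 84.5
grip_force: 0.0
```

>>> servo_tool:
  plan:
    - [[0.0016,0.0099,0,0,0.085],[0.0016,0.0099,0,0,0.085],[0.0016,0.0099,0,0,0.085],[0.0016,0.0099,0,0,0.085],[0.0016,0.0099,0,0,0.085],[0.0016,0.0099,0,0,0.085],[0.0016,0.0099,0,0,0.085],[0.0016,0.0099,0,0,0.085],[0.0016,0.0099,0,0,0.085],[0.0016,0.0099,0,0,0.085]]

```text
time: 4.15
tool_pos: [500.5, -54.5, 113.7]
tcp_rot: [179.8, 0.1, 80.8]
ft_force: [-0.6, -7.8, 3.6]
finger_gap: 84.6
grip_force: 0.0
```

>>> servo_tool:
  plan:
    - [[0.0008,0.005,0,0,0.085],[0.0005,0.003,0,0,0.085],[0.0003,0.002,0,0,0.085],[0,0,0,0,0.085]]

```text
time: 4.55
tool_pos: [502.0, -44.3, 113.6]
tcp_rot: [179.8, 0.1, 80.8]
ft_force: [-1.1, -5.5, 3.7]
finger_gap: 85.0
grip_force: 0.0
```

>>> servo_tool:
  plan:
    - [[0.0003,0.002,0,0,0.085],[0.0003,0.002,0,0,0.085],[0,0,0,0,0.085]]

```text
time: 4.85
tool_pos: [502.6, -40.5, 113.7]
tcp_rot: [179.8, 0.1, 80.8]
ft_force: [-1.6, -5.8, 3.2]
finger_gap: 84.9
grip_force: 0.0
```

>>> servo_tool:
  plan:
    - [[0.0003,0.002,0,0,0.085],[0.0002,0.001,0,0,0.085],[0,0,0,0,0.085]]

```text
time: 5.15
tool_pos: [503.1, -37.6, 113.7]
tcp_rot: [179.8, 0.1, 80.8]
ft_force: [-0.7, -6.8, 3.4]
finger_gap: 85.1
grip_force: 0.0
```

>>> servo_tool:
  plan:
    - [[0.0003,0.002,0,0,0.085],[0,0,0,0,0.085]]

```text
time: 5.35
tool_pos: [503.4, -35.8, 113.7]
tcp_rot: [179.8, 0.1, 80.8]
ft_force: [-0.7, -7.1, 4.5]
finger_gap: 84.9
grip_force: 0.0
```

>>> servo_tool:
  plan:
    - [[0.0003,0.002,0,0,0.085],[0,0,0,0,0.085]]

```text
time: 5.55
tool_pos: [503.7, -35.2, 114.0]
tcp_rot: [179.8, 0.3, 80.8]
ft_force: [-4.4, -16.6, 7.0]
finger_gap: 84.6
grip_force: 0.1
```

>>> servo_tool:
  plan:
    - [[0.0003,0.002,0,0,0.085],[0,0,0,0,0.085]]

```text
time: 5.75
tool_pos: [503.9, -34.6, 114.4]
tcp_rot: [179.8, 0.4, 80.8]
ft_force: [-7.6, -25.9, 10.8]
finger_gap: 85.2
grip_force: 3.5
```

>>> servo_tool:
  plan:
    - [[-0.0015,-0.01,0,0,0.085],[-0.004,-0.025,0,0,0.085],[-0.004,-0.025,0.02,0,0.085],[0,0,0.049,0,0.04],[0,0,0.049,0,0],[0.003,0.02,0.04,0,0],[0.004,0.025,0.02,0,0],[0.003,0.015,0.0,0,0],[0,0,0,0,0],[0,0,0,0,0]]

```text
time: 6.75
tool_pos: [503.3, -30.8, 290.0]
tcp_rot: [180.0, 0.0, 80.8]
ft_force: [-0.3, -0.6, 0.4]
finger_gap: -0.1
grip_force: 0.0
```

```bash
python3 - <<'E'
from h import *
x=sense();print(x['time'],x['tool_pos'],x['tcp_rot'],x['finger_gap'])
s=snap('wrist');np.save('w1.npy',s,allow_pickle=True)
a=cv2.convertScaleAbs(s['frame'],alpha=1.5)
cv2.imwrite('pics/w1.png',a)
E
```

```text
6.75 [503.28749072 -30.76470846 289.97776489] [1.79992998e+02 6.44368800e-03 8.08453858e+01] -0.06815011373228383
```

View pics/w1.png

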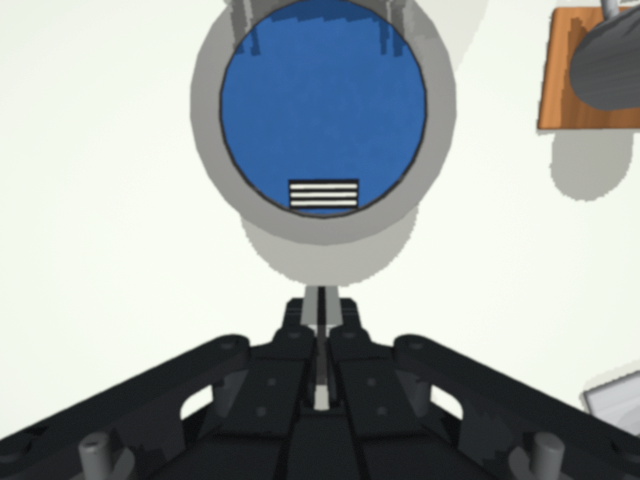

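Pad centre at (324,194), flap circle about (324,107).

```bash
python3 - <<'E'
from h import *
s=np.load('w1.npy',allow_pickle=True).item()
for q in((324,194),(324,218),(324,-3),(220,107),(427,107)): print(q,ray(s,*q,100))
x=sense()['tool_pos']; print(proj(s,[x[0],x[1],x[2]-73]))
E
```

```text
(324, 194) [509.92598714   0.97380448 100.        ]
(324, 218) [507.22448459 -16.00459252 100.        ]
(324, -3) [529.07176325 121.30113416 100.        ]
(220, 107) [450.79652855  68.98671539 100.        ]
(427, 107) [586.52111296  47.10233049 100.        ]
[321.90808783 307.49015565]
```

>>> servo_tool:
  plan:
    - [[0.0035,0.016,-0.02,0,0],[0.0035,0.016,-0.045,0,0],[0,0,-0.04,0,0],[0,0,-0.007,0,0],[0,0,0,0,0],[0,0,0,0,0]]

```text
time: 7.4
tool_pos: [511.5, 0.0, 179.9]
tcp_rot: [179.9, -0.0, 80.7]
ft_force: [0.4, -0.4, 0.1]
finger_gap: -0.2
grip_force: 0.0
```

>>> servo_tool:
  plan:
    - [[0,0,-0.004,0,0],[0,0,-0.004,0,0],[0,0,-0.004,0,0],[0,0,-0.004,0,0],[0,0,-0.004,0,0]]

```text
time: 7.9
tool_pos: [511.5, 0.5, 159.0]
tcp_rot: [179.8, -0.0, 80.8]
ft_force: [-0.2, -0.5, 4.9]
finger_gap: -0.1
grip_force: 2.1
```

>>> servo_tool:
  plan:
    - [[0,0,-0.003,0,0],[0,0,-0.003,0,0],[0,0,0,0,0]]

```text
time: 8.2
tool_pos: [510.5, 0.5, 151.7]
tcp_rot: [180.0, 0.0, 80.7]
ft_force: [1.5, -0.9, 1.4]
finger_gap: -0.5
grip_force: 1.0
```

>>> servo_tool:
  plan:
    - [[0,0,-0.002,0,0],[0,0,-0.002,0,0],[0,0,0,0,0]]

```text
time: 8.5
tool_pos: [510.9, -0.1, 148.7]
tcp_rot: [179.9, 0.1, 80.7]
ft_force: [-1.4, -5.0, 8.8]
finger_gap: -0.1
grip_force: 4.2
```

>>> servo_tool:
  plan:
    - [[0,0,-0.002,0,0],[0,0,0,0,0]]

```text
time: 8.7
tool_pos: [511.2, -0.6, 147.4]
tcp_rot: [179.9, 0.1, 80.7]
ft_force: [-4.0, -9.0, 12.8]
finger_gap: 0.1
grip_force: 6.4
```

>>> servo_tool:
  plan:
    - [[0,0,-0.002,0,0],[0,0,0,0,0]]

```text
time: 8.9
tool_pos: [511.6, -1.0, 146.1]
tcp_rot: [179.8, 0.2, 80.7]
ft_force: [-5.7, -9.9, 16.9]
finger_gap: -0.2
grip_force: 8.6
```

>>> servo_tool:
  plan:
    - [[0,0,-0.002,0,0],[0,0,0,0,0]]

```text
time: 9.1
tool_pos: [512.1, -1.6, 144.8]
tcp_rot: [179.7, 0.2, 80.7]
ft_force: [-5.1, -11.9, 21.2]
finger_gap: -0.5
grip_force: 10.7
```

>>> servo_tool:
  plan:
    - [[0,0,0.03,0,0],[0,0,0.049,0,0],[0,0,0.049,0,0],[0,0,0.049,0,0],[0.003,0.02,0.04,8.5,0.02],[0.003,0.02,0.0,8.5,0.04],[0.004,0.025,0,8.5,0.04],[0.004,0.025,0,8.5,0.04],[0.004,0.025,0,8.5,0.04],[0.004,0.025,0,8.5,0.04]]

```text
time: 10.1
tool_pos: [532.2, 141.9, 358.1]
tcp_rot: [-179.9, -0.1, 132.1]
ft_force: [0.1, -0.1, -0.1]
finger_gap: 39.9
grip_force: 0.0
```

>>> servo_tool:
  plan:
    - [[0.004,0.03,0,8.5,0.04],[0.003,0.03,0,8.5,0.04],[0.003,0.03,0,8.5,0.04],[0.003,0.02,0,8.5,0.04],[0.0,0.0,0,5,0.04],[0,0,0,0,0.04],[0,0,0,0,0.04]]

```text
time: 10.8
tool_pos: [545.2, 250.6, 358.2]
tcp_rot: [-180.0, -0.1, 170.6]
ft_force: [0.1, 0.1, -0.1]
finger_gap: 40.4
grip_force: 0.0
```

```bash
python3 - <<'E'
from h import *
x=sense();print(x['time'],x['tool_pos'],x['tcp_rot'],x['finger_gap'])
s=snap('wrist');np.save('w2.npy',s,allow_pickle=True)
t=snap('scene');np.save('s2.npy',t,allow_pickle=True)
a=cv2.convertScaleAbs(s['frame'],alpha=1.5)[:,:]
b=cv2.resize(cv2.convertScaleAbs(t['frame'],alpha=1.5)[160:320,260:460],(400,320),interpolation=cv2.INTER_CUBIC)
cv2.imwrite('pics/w2.png',np.hstack([cv2.resize(a,(400,300)),b[:300]]))
E
```

```text
10.8 [545.19181816 250.5605471  358.1876352 ] [-1.79967649e+02 -6.86039722e-02  1.70596294e+02] 40.376979061909225
```

View pics/w2.png

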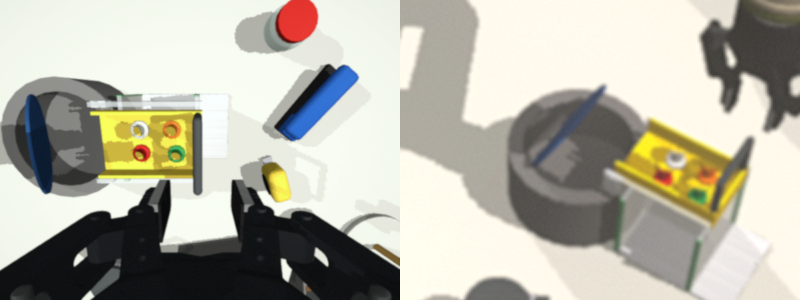

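The flap is open wide and the bin sits against the stand. In the wrist picture the handle bar runs about (317,184)–(316,309) in full-size pixels.

```bash
python3 - <<'E'
from h import *
s=np.load('w2.npy',allow_pickle=True).item();g=s['frame']
# bar: dark pixels around column 317
gr=cv2.cvtColor(g,6);m=(gr<50).astype('uint8');m[:170]=0;m[325:]=0;m[:,:295]=0;m[:,335:]=0
n,l,st,c=cv2.connectedComponentsWithStats(m);print(st[1:],c[1:])
for q in((317,184),(316,309),(317,246)): print(ray(s,*q,205))
E
```

```text
[[309 181  13 126 312]] [[311.61538462 227.92628205]]
[501.91510085 255.43817258 205.        ]
[582.29958759 241.21804124 205.        ]
[540.00797493 249.01580387 205.        ]
```

>>> servo_tool:
  plan:
    - [[-0.0004,-0.0025,-0.035,0,0.04],[0,0,-0.035,0,0.04],[0,0,-0.025,0,0.04],[0,0,-0.004,0,0.04],[0,0,0,0,0.04],[0,0,0,0,0.022],[0,0,0,0,0.018],[0,0,0,0,0.014],[0,0,0,0,0.014]]
  force: 20

```text
time: 11.8
tool_pos: [545.4, 248.3, 261.0]
tcp_rot: [180.0, 0.1, 170.8]
ft_force: [-0.2, 0.7, -0.2]
finger_gap: 13.9
grip_force: 0.0
```

>>> servo_tool:
  plan:
    - [[0,0,0,0,0.01],[0,0,0,0,0.006],[0,0,0,0,0.004],[0,0,0,0,0.004]]

```text
time: 12.2
tool_pos: [545.3, 247.1, 260.6]
tcp_rot: [-179.9, 0.0, 170.7]
ft_force: [-1.7, -6.3, 4.0]
finger_gap: 9.2
grip_force: 19.5
```

```bash
python3 - <<'E'
import numpy as np
th=np.linspace(0,1.2,31);p=np.radians(30.57)+th
d=147.5*np.c_[np.cos(p),np.sin(p)];d-=d[0]
P=np.round(np.c_[d[:,0]*.160,d[:,0]*.987,d[:,1]],1);D=np.round(np.diff(P,axis=0)/1000,4)
for i in range(3):print([[*map(float,q),0,.004] for q in D[i*10:i*10+10]])
print(P[[10,20,30]])
E
```

```text
[[-0.0005, -0.0031, 0.005, 0, 0.004], [-0.0005, -0.0032, 0.0049, 0, 0.004], [-0.0006, -0.0035, 0.0048, 0, 0.004], [-0.0006, -0.0036, 0.0046, 0, 0.004], [-0.0006, -0.0038, 0.0044, 0, 0.004], [-0.0006, -0.004, 0.0043, 0, 0.004], [-0.0007, -0.0041, 0.0042, 0, 0.004], [-0.0007, -0.0044, 0.0039, 0, 0.004], [-0.0007, -0.0044, 0.0038, 0, 0.004], [-0.0008, -0.0046, 0.0036, 0, 0.004]]
[[-0.0007, -0.0048, 0.0034, 0, 0.004], [-0.0008, -0.0049, 0.0033, 0, 0.004], [-0.0008, -0.005, 0.003, 0, 0.004], [-0.0009, -0.0051, 0.0028, 0, 0.004], [-0.0008, -0.0052, 0.0026, 0, 0.004], [-0.0009, -0.0053, 0.0024, 0, 0.004], [-0.0009, -0.0054, 0.0022, 0, 0.004], [-0.0009, -0.0055, 0.0019, 0, 0.004], [-0.0009, -0.0056, 0.0018, 0, 0.004], [-0.0009, -0.0056, 0.0015, 0, 0.004]]
[[-0.0009, -0.0057, 0.0012, 0, 0.004], [-0.0009, -0.0057, 0.0011, 0, 0.004], [-0.001, -0.0058, 0.0008, 0, 0.004], [-0.0009, -0.0058, 0.0005, 0, 0.004], [-0.0009, -0.0058, 0.0004, 0, 0.004], [-0.001, -0.0058, 0.0001, 0, 0.004], [-0.0009, -0.0059, -0.0002, 0, 0.004], [-0.001, -0.0058, -0.0003, 0, 0.004], [-0.0009, -0.0058, -0.0006, 0, 0.004], [-0.0009, -0.0057, -0.0009, 0, 0.004]]
[[  -6.3  -38.7   43.5]
 [ -14.8  -91.1   68.4]
 [ -24.1 -148.9   70.5]]
```

>>> servo_tool:
  plan:
    - [[-0.0007,-0.0042,0.005,0,0.004],[-0.0005,-0.0032,0.0049,0,0.004],[-0.0006,-0.0035,0.0048,0,0.004],[-0.0006,-0.0036,0.0046,0,0.004],[-0.0006,-0.0038,0.0044,0,0.004],[-0.0006,-0.004,0.0043,0,0.004],[-0.0007,-0.0041,0.0042,0,0.004],[-0.0007,-0.0044,0.0039,0,0.004],[-0.0007,-0.0044,0.0038,0,0.004],[-0.0008,-0.0046,0.0036,0,0.004]]

```text
time: 13.2
tool_pos: [539.0, 208.9, 305.1]
tcp_rot: [179.9, 0.1, 170.8]
ft_force: [4.0, 6.4, 4.2]
finger_gap: 9.3
grip_force: 19.7
```

>>> servo_tool:
  plan:
    - [[-0.0007,-0.0048,0.0034,0,0.004],[-0.0008,-0.0049,0.0033,0,0.004],[-0.0008,-0.005,0.003,0,0.004],[-0.0009,-0.0051,0.0028,0,0.004],[-0.0008,-0.0052,0.0026,0,0.004]]

```text
time: 13.7
tool_pos: [534.9, 184.0, 320.7]
tcp_rot: [179.8, 0.1, 170.8]
ft_force: [2.3, 4.3, 5.5]
finger_gap: 8.9
grip_force: 20.4
```

Going well; continuing.

>>> servo_tool:
  plan:
    - [[-0.0009,-0.0053,0.0024,0,0.004],[-0.0009,-0.0054,0.0022,0,0.004],[-0.0009,-0.0055,0.0019,0,0.004],[-0.0009,-0.0056,0.0018,0,0.004],[-0.0009,-0.0056,0.0015,0,0.004]]

```text
time: 14.2
tool_pos: [530.4, 155.9, 329.9]
tcp_rot: [179.9, 0.1, 170.8]
ft_force: [3.5, 3.1, 6.7]
finger_gap: 9.1
grip_force: 20.8
```

>>> servo_tool:
  plan:
    - [[-0.0009,-0.0057,0.0012,0,0.004],[-0.0009,-0.0057,0.0011,0,0.004],[-0.001,-0.0058,0.0008,0,0.004],[-0.0009,-0.0058,0.0005,0,0.004],[-0.0009,-0.0058,0.0004,0,0.004],[-0.001,-0.0058,0.0001,0,0.004],[-0.0009,-0.0059,-0.0002,0,0.004],[-0.001,-0.0058,-0.0003,0,0.004],[0,0,0,0,0.004]]

```text
time: 15.1
tool_pos: [522.7, 108.5, 331.8]
tcp_rot: [-180.0, 0.0, 170.7]
ft_force: [5.7, -0.8, 2.9]
finger_gap: 9.2
grip_force: 21.2
```

>>> servo_tool:
  plan:
    - [[-0.0009,-0.0058,-0.0006,0,0.004],[-0.0009,-0.0057,-0.0009,0,0.004],[0,0,0,0,0.004],[0,0,0,0,0.004],[0,0,0,0,0.004],[0,0,0,0,0.004]]

```text
time: 15.7
tool_pos: [520.9, 97.6, 330.3]
tcp_rot: [-180.0, 0.0, 170.7]
ft_force: [4.6, 0.1, 3.1]
finger_gap: 9.0
grip_force: 21.2
```

```bash
python3 - <<'E'
from h import *
s=snap('wrist');t=snap('scene')
a=cv2.convertScaleAbs(s['frame'],alpha=1.6)
b=cv2.resize(cv2.convertScaleAbs(t['frame'],alpha=1.6)[140:300,260:460],(400,320),interpolation=cv2.INTER_CUBIC)
cv2.imwrite('pics/w3.png',np.hstack([cv2.resize(a,(400,300)),b[:300]]))
E
```

```text
(no output)
```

View pics/w3.png

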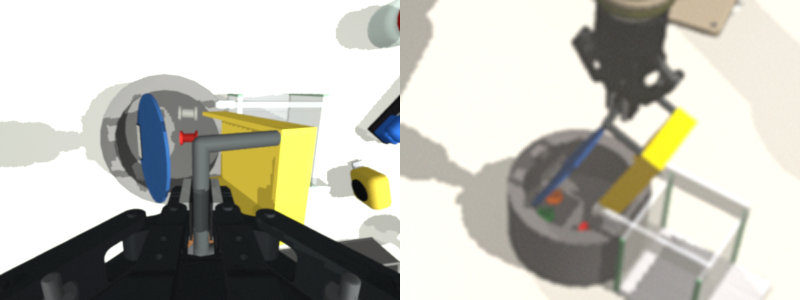

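Red and white are visible in the bin in the wrist view, orange and green in the scene view. Lowering along the reverse arc.

>>> servo_tool:
  plan:
    - [[0.0009,0.0057,0.0009,0,0.004],[0.0009,0.0058,0.0006,0,0.004],[0.001,0.0058,0.0003,0,0.004],[0.0009,0.0059,0.0002,0,0.004],[0.001,0.0058,-0.0001,0,0.004],[0.0009,0.0058,-0.0004,0,0.004],[0.0009,0.0058,-0.0005,0,0.004],[0.001,0.0058,-0.0008,0,0.004],[0.0009,0.0057,-0.0011,0,0.004],[0.0009,0.0057,-0.0012,0,0.004]]

```text
time: 16.8
tool_pos: [530.0, 155.5, 327.7]
tcp_rot: [-179.9, -0.0, 170.7]
ft_force: [4.7, 0.3, 3.7]
finger_gap: 9.0
grip_force: 21.7
```

>>> servo_tool:
  plan:
    - [[0.0009,0.0056,-0.0015,0,0.004],[0.0009,0.0056,-0.0018,0,0.004],[0.0009,0.0055,-0.0019,0,0.004],[0.0009,0.0054,-0.0022,0,0.004],[0.0009,0.0053,-0.0024,0,0.004],[0.0008,0.0052,-0.0026,0,0.004],[0.0009,0.0051,-0.0028,0,0.004],[0.0008,0.005,-0.003,0,0.004],[0.0008,0.0049,-0.0033,0,0.004],[0.0007,0.0048,-0.0034,0,0.004]]

```text
time: 17.8
tool_pos: [538.4, 208.8, 302.9]
tcp_rot: [-180.0, -0.0, 170.8]
ft_force: [1.8, -0.0, -0.4]
finger_gap: 9.3
grip_force: 21.0
```

>>> servo_tool:
  plan:
    - [[0.0008,0.0046,-0.0036,0,0.004],[0.0007,0.0044,-0.0038,0,0.004],[0.0007,0.0044,-0.0039,0,0.004],[0.0007,0.0041,-0.0042,0,0.004],[0.0006,0.004,-0.0043,0,0.004],[0.0006,0.0038,-0.0044,0,0.004],[0.0006,0.0036,-0.0046,0,0.004]]

```text
time: 18.5
tool_pos: [543.2, 237.6, 274.1]
tcp_rot: [-180.0, -0.0, 170.8]
ft_force: [-1.2, 2.2, 0.5]
finger_gap: 8.9
grip_force: 20.9
```

>>> servo_tool:
  plan:
    - [[0.0003,0.0018,-0.0024,0,0.004],[0.0003,0.0017,-0.0024,0,0.004],[0.0003,0.0016,-0.0024,0,0.004],[0.0002,0.0016,-0.0025,0,0.004],[0.0003,0.0016,-0.0025,0,0.004],[0.0002,0.0015,-0.0025,0,0.004],[0,0,0,0,0.004]]

```text
time: 19.2
tool_pos: [544.8, 247.0, 259.9]
tcp_rot: [-180.0, -0.0, 170.8]
ft_force: [-3.9, -0.9, 2.0]
finger_gap: 9.3
grip_force: 21.0
```

>>> servo_tool:
  plan:
    - [[0,0,-0.001,0,0.004],[0,0,-0.001,0,0.004],[0,0,0,0,0.004]]

```text
time: 19.5
tool_pos: [544.9, 247.0, 259.8]
tcp_rot: [180.0, 0.0, 170.7]
ft_force: [-9.6, -3.2, 12.3]
finger_gap: 9.0
grip_force: 21.9
```

>>> servo_tool:
  plan:
    - [[0,0,0.0015,0,0.004],[0,0,0,0,0.012],[0,0,0,0,0.02],[0,0,0,0,0.04],[0,0,0,0,0.04],[0,0,0.02,0,0.04],[0,0,0.04,0,0.04],[0,0,0.045,0,0.04],[0,0,0,0,0.02],[0,0,0,0,0]]

```text
time: 20.5
tool_pos: [545.6, 247.3, 366.4]
tcp_rot: [179.9, 0.2, 170.8]
ft_force: [0.2, -0.2, -0.2]
finger_gap: 11.6
grip_force: 0.0
```

>>> servo_tool:
  plan:
    - [[-0.0066,-0.0456,0,0,0],[-0.0066,-0.0456,0,0,0],[-0.0066,-0.0456,0,0,0],[-0.0066,-0.0456,0,0,0],[-0.0066,-0.0454,0,0,0],[0,0,-0.02,0,0],[0,0,-0.045,0,0],[0,0,-0.045,0,0],[0,0,-0.033,0,0],[0,0,0,0,0]]

```text
time: 21.5
tool_pos: [507.5, 19.4, 213.9]
tcp_rot: [-179.9, -0.7, 170.7]
ft_force: [-0.4, -0.6, -0.5]
finger_gap: 0.6
grip_force: 0.0
```

```bash
python3 - <<'E'
import numpy as np
ph=np.radians(np.linspace(64,-2,12))
p=np.c_[57*np.cos(ph)-30-14.5,100+57*np.sin(ph)+73]
u=np.array([.160,.987]);w=np.array([518.2,54])+p[:,:1]*u
print(np.round(np.c_[w,p[:,1]],1).tolist())
E
```

```text
[[515.1, 34.7, 224.2], [515.9, 39.9, 221.3], [516.7, 44.7, 217.9], [517.4, 49.2, 214.0], [518.1, 53.2, 209.6], [518.6, 56.7, 204.9], [519.1, 59.8, 199.8], [519.5, 62.2, 194.4], [519.8, 64.2, 188.7], [520.1, 65.5, 182.9], [520.2, 66.2, 177.0], [520.2, 66.3, 171.0]]
```

>>> servo_tool:
  plan:
    - [[0,0,0,0,0],[0,0,0,0,0]]

```text
time: 21.7
tool_pos: [513.0, 19.2, 223.6]
tcp_rot: [180.0, 0.2, 170.8]
ft_force: [-0.1, -0.6, 0.5]
finger_gap: -0.1
grip_force: 0.0
```

>>> servo_tool:
  plan:
    - [[0.001,0.0075,0,0,0],[0.001,0.008,0,0,0],[0.0009,0.0052,-0.0025,0,0],[0.0008,0.0048,-0.0034,0,0],[0.0007,0.0045,-0.0039,0,0],[0.0007,0.004,-0.0044,0,0],[0.0005,0.0035,-0.0047,0,0],[0.0005,0.0031,-0.0051,0,0],[0.0004,0.0024,-0.0054,0,0]]

```text
time: 22.6
tool_pos: [518.3, 62.5, 191.4]
tcp_rot: [180.0, -0.0, 170.8]
ft_force: [0.8, 0.7, 0.7]
finger_gap: 0.1
grip_force: 0.4
```

>>> servo_tool:
  plan:
    - [[0.0003,0.002,-0.0057,0,0],[0.0003,0.0013,-0.0058,0,0],[0,0.0007,-0.0059,0,0],[0,0,-0.004,0,0],[0,0,0,0,0]]

```text
time: 23.1
tool_pos: [519.1, 66.4, 172.4]
tcp_rot: [180.0, -0.0, 170.8]
ft_force: [-10.1, 1.0, 18.1]
finger_gap: -0.1
grip_force: 9.4
```

>>> servo_tool:
  plan:
    - [[0,0,0.02,0,0],[0,0,0.045,0,0],[0,0,0.045,0,0],[0,0,0.045,0,0],[-0.01,-0.045,0,0,0],[-0.01,-0.045,0,0,0],[-0.01,-0.045,0,0,0],[-0.01,-0.045,0,0,0],[-0.01,-0.045,0,0,0],[0,0,0,0,0]]

```text
time: 24.1
tool_pos: [467.4, -163.6, 325.2]
tcp_rot: [-179.9, -0.0, 170.4]
ft_force: [-0.8, 0.3, -0.4]
finger_gap: 0.3
grip_force: 0.0
```

```bash
python3 - <<'E'
from h import *
s=snap('top');t=snap('scene')
a=cv2.resize(cv2.convertScaleAbs(s['frame'],alpha=1.6)[220:320,190:390],(800,400)[:1]+(400,),interpolation=cv2.INTER_CUBIC)
b=cv2.resize(cv2.convertScaleAbs(t['frame'],alpha=1.6)[170:310,270:550],(400,200),interpolation=cv2.INTER_CUBIC)
c=cv2.resize(cv2.convertScaleAbs(s['frame'],alpha=1.3),(267,200))
o=np.zeros((600,800,3),'uint8');o[:400]=a;o[400:,:400]=b;o[400:,400:667]=c
cv2.imwrite('pics/w4.png',o)
E
```

```text
(no output)
```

View pics/w4.png

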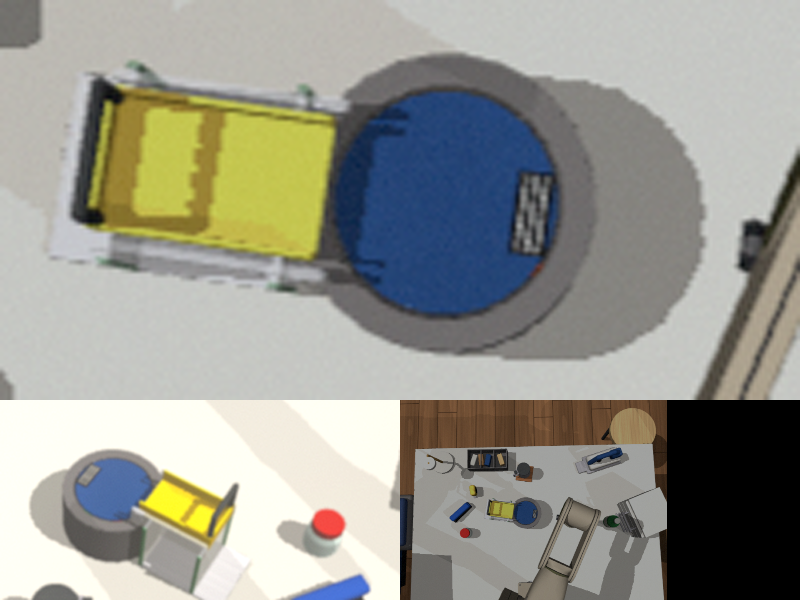

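Tray empty and level, bin home, flap looks closed. A speck of red shows at its rear edge, so I'll check closer.

>>> servo_tool:
  plan:
    - [[0.025,0.034,0,0,0],[0.025,0.034,0,0,0],[0.025,0.034,0,0,0],[0.025,0.034,0,0,0],[0.015,0.034,0,0,0],[0,0,0,0,0],[0,0,0,0,0]]

```text
time: 24.9
tool_pos: [583.9, 13.7, 325.0]
tcp_rot: [-180.0, -0.1, 171.0]
ft_force: [-0.8, 0.7, 0.3]
finger_gap: 0.2
grip_force: 0.0
```

```bash
python3 - <<'E'
from h import *
s=snap('wrist')
cv2.imwrite('pics/w5.png',cv2.convertScaleAbs(s['frame'],alpha=1.6))
E
```

```text
(no output)
```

View pics/w5.png

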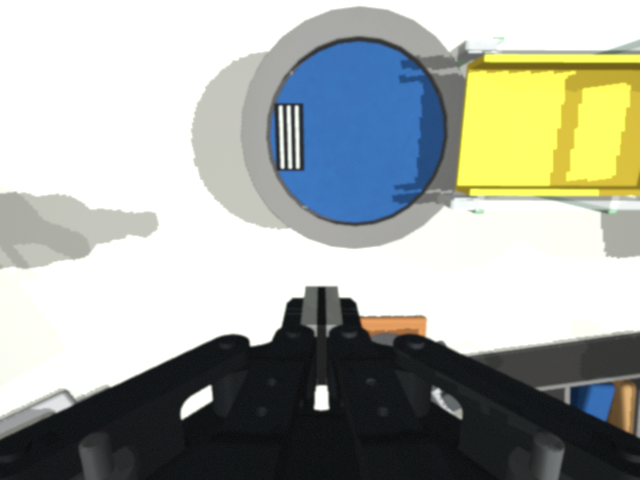

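The flap is flush and concentric (circle about (357,131)), and nothing is jammed. I'm handing the job in.

```bash
python3 -c "
from bench import r
print(r.hand_in())"
```

```text
the job is handed in; nothing more can be done
None
```

I handed the job in at about 25 s: all four spools are in the bin, the tray is lowered back to level, the flap is closed, and the bin is upright against the stand; the hand-in returned no verdict.

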